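Post a worn heel under the sprung flap of the scrap chute

ROBOT

A 6-joint arm with a two-finger parallel gripper is mounted at the origin on the work surface. World frame = base frame: x ahead of the robot, y to its left, z up, the work surface at z = 0. Lengths are in m, angles in rad, forces in N, time in s.
With the tool pointing down it reaches from about 0.35 to 0.975 m from the base axis. Payload 4.9 kg.
Tool frame: the origin (TCP) lies midway between the tips of the shut fingers; the grasp point (between the pads) lies 19 mm behind it; z points along the fingers, y is the line along which they close (so a half turn about z gives the same grasp; the last joint's range is limited). The gripper opens to 85 mm and grips with 20 to 120 N. Pads are 22 mm wide; open, the fingers measure 114 mm over their backs; the gripper's body (76 mm by 85 mm) begins 54 mm behind the grasp point. The pads swing forward as they close: fully open they stand 13 mm farther back than shut.
Start: joints at [1.122, 0.053, 1.613, -0, 1.476, -0.119], TCP at [0.202, 0.591, 0.231] pointing down, gripper open.
Joint ranges: [-3.01, 3.01], [-1.01, 2.22], [0.06, 2.58], [-1.02, 4.17], [0.09, 2.62], [-3.14, 3.14]. Speed limits (rad/s): [2.57, 2.57, 3.14, 3.14, 3.14, 3.14].

INTERFACE

Orientations are given as a rotation vector (axis times angle).
In Python, from station import ctrl gives the robot as it stands.
- The arm moves only by the shell command python3 -m handwheel 'ROWS' [FORCE]. ROWS is JSON, a list of rows, each an object with "gripper": the gripper command: -1 is fully open, 1 is shut, values between are in proportion; "offset": the shift along the tool's x, y, z in mm, a list of three; "rotation": the turn, a rotation vector about the tool's x, y, z in rad, a list of three. A call has exactly 8 rows; each row is the pose to reach, as a shift and turn from the pose commanded when the call began, along the tool's axes at that moment; what a row does not reach only later rows make up. A row lasts 1/8 s, in which the tool goes at most 62.5 mm and 10.7 degrees, less where a joint would pass 70% of its speed; a pose out of reach is approached as far as the arm can. A call with a gripper value outside its range is refused whole. The fingers move at their own pace and stop on an object; FORCE is the grip in N (left out, the last holds). Time passes only in rows, so rows that repeat a pose let the fingers close, or fill a call up. It gives the time, the measured TCP pose, the force, the opening and the grip force at its end, in the units of the state.
- ctrl.get_obs(): the state, without advancing time (a new reading comes with each control period).
- ctrl.get_image(name): name is "side" or "top" or "wrist"; returns a dict with "image" (420x560x3 uint8, red, green, blue), "fovy" (degrees; the focal length in pixels is half the picture's height over the tangent of half this angle, whatever the lens; pixels are square), "cx", "cy" (the principal point, pixels), "k1" (the pictures are not rectified: a ray, as slopes to the right and down, at radius r is drawn at 1 + k1 r^2 times it, then the intrinsics apply), "xyz" and "attitude" of the camera in the world. Camera axes: x right, y up, looking along -z (the intrinsics and any distortion apply to the point x, -y, -z); pixel columns grow to the right and rows downward; lengths in m; the calibration is good to about 2 mm. A picture is of the moment at which its call begins. There is no depth.
- ctrl.finish_job(): hands the job in; it is judged then, once.
The state is a dict: "t": time; "q": joint angles; "dq": joint speeds; "effort": joint torques, N m; "tool_pos": TCP position; "tool_rot": TCP orientation; "contact_force": force on the tool from outside, world axes, zero at the start; "wrist_torque": the same for the moment, N m; "opening": finger opening in m; "grip_force": force on a finger pad.
Only numpy, scipy, OpenCV 4.12 (cv2) and the standard library are available. Lean on these libraries where they do the work, as an engineer would, in place of code of your own. Each camera call takes 0.05 s, during which the arm holds its last target. There are 200 camera calls.

TASK

Clear the worn heel into the scrap chute on the cobbler's bench: with one fingertip press down the bar beside the feed lane and keep the sprung flap held open, while the other fingertip pushes the heel along the lane and under the flap until it drops into the box. Then take the hand away so that the flap springs fully shut. Only push the heel along the deck, do not pick it up, and leave the other things on the bench and deck where they are.

Things in the scene. Friction and masses are not known exactly. Their poses are not given: they have to be found in the camera images.
- chute: Grey metal scrap chute, fixed to the bench, turned up to 0.4 rad. Origin: at bench height below the lip of the mouth, on the feed lane's centre line; x along the lane into the mouth (feed direction, away from the robot), y left towards the press bar, z up. All 'chute x, y' below are in this frame. Flat, slippery deck 80 mm above the bench, x = -190 to 0, y = -130 to 45 mm.
- lip (a point): Middle of the lip where the deck ends, at deck height (80 mm above the chute's origin). The feed lane leads here over the whole deck: 46 mm wide (chute y = -23 to 23 mm) between two rails 6 mm high, 5 mm thick. The mouth above the lip is 46 mm wide, 26 mm high. Axes as the chute's.
- box_floor (a point): Middle of the floor of the catch box behind the mouth: 4 mm above the bench, 76 mm below the deck. The box reaches from chute x = 0 to 150 mm, inside about 146 mm long and 122 mm wide; open grille of thin bars as a roof, its top 116 mm above the bench.
- flap (a joint): Opening of the sprung flap, rad: 0 shut, 0.75 at its stop. One steel rocker on a pin along chute x, at y = 55 mm, 92 mm above the bench: gate across the lane on the right of the pin, press bar on the left. Pressing the bar down swings the gate up like a level-crossing barrier; the spring shuts it when let go. The bar needs some 2 N to start, 4 to 7 N when open.
- gate_edge (a point): Middle of the gate's lower edge, moving with the gate: an upright plate 3 mm thick, 18 mm tall, across the lane just before the mouth (chute x = -5 to -2 mm), 2 mm above the deck when shut. The heel passes below from 0.5 rad on; at 0.65 rad the lowest corner is 23 mm and the raised far end about 65 mm above the deck. Pushing the heel against the shut gate does not open it.
- thumb_bar (a point): Top of the press bar (when shut), mid-length, moving with the rocker. Round steel rod, 12 mm thick, parallel to the lane, chute x = -182 to -12 mm, so a fingertip can slide along it while holding it down. Its centre line stays at chute y = 83 to 85 mm (84 mm left of the lane's middle). Top above the deck: 28 mm shut, 14 mm at 0.5 rad, 9 mm at 0.65 rad, 7 mm at the stop.
- heel_center (a point): Centre (half-way up) of the worn heel: loose, smooth stacked leather, about 70 g, 60 mm long, 40 mm wide, 18 mm tall, flat in the lane. x along its length to its round end, facing the mouth (30 mm ahead); its flat end faces the robot, 30 mm behind. It tips once half its length is over the lip and, pushed on to 15 mm from the lip, drops in, if need be once the finger eases back.
- polish_tin: Bystander: flat round dark tin, 58 mm across, 26 mm tall, on the deck to the right of the lane. Origin under its centre.
- thread_spool: Bystander: wooden cylinder, 28 mm across, 35 mm tall, upright on the deck to the right of the lane. Origin under its centre.
- glue_jar: Bystander: amber jar, 64 mm across, 85 mm tall, on the bench to the right of the chute. Origin under its centre.
- awl: Bystander: awl, 160 mm long, lying on the bench to the right of the chute.
- hammer: Bystander: hammer, 220 mm long, lying on the bench to the left of the chute.
- nail_cup: Bystander: terracotta cup, 72 mm across, 50 mm tall, on the bench to the left of the chute. Origin under its centre.
- spare_heel: Bystander: black rubber heel, 72 x 55 mm, 14 mm thick, lying on the bench to the left of the chute; not the one to be cleared.
- heel: The worn heel itself: origin at the centre of its underside, 9 mm below point heel_center.

How it is judged:
By the outcome, as a careful person would: the job done as asked, in the order asked, and still so for the second after the job is handed in, with the robot touching nothing.
It also fails if it takes over 43 s, if anything falls off the work surface, if the arm or the gripper's body presses on something with over 40 N, if the wrist force passes 120 N, or if a joint passes its speed limit or range.

## Working session

There is one attempt and no reset: what is moved stays moved. The work goes in short steps, Python scripts to look and compute and a shell command to move; the robot and the scene stay as the last step left them, time stands still between calls to the robot, and variables do not carry over. Pictures are saved under pics/ and viewed, at most 10 in all, crops included, and the job is handed in when it is done.

```bash
mkdir -p pics; ls
cat > h.py <<'E'
import numpy as np, cv2
from scipy.spatial.transform import Rotation as R
from station import ctrl
def cam(d):
    h=d["image"].shape[0]; f=h/2/np.tan(np.radians(d["fovy"])/2)
    a=np.array(d["attitude"],float)
    Rm=R.from_rotvec(a).as_matrix() if a.size==3 else (a.reshape(3,3) if a.size==9 else R.from_quat(a).as_matrix())
    return f,Rm,np.array(d["xyz"])
def ray(d,u,v):
    f,Rm,c=cam(d); x=(u-d["cx"])/f; y=(v-d["cy"])/f
    rd=np.hypot(x,y); r=rd
    for _ in range(30): r=rd/(1+d["k1"]*r*r)
    s=r/rd if rd>0 else 1
    return c,Rm@np.array([x*s,-y*s,-1])
def onz(d,u,v,z):
    c,w=ray(d,u,v); return c+w*(z-c[2])/w[2]
def proj(d,p):
    f,Rm,c=cam(d); q=Rm.T@(np.array(p)-c); x,y=q[0]/-q[2],-q[1]/-q[2]; k=1+d["k1"]*(x*x+y*y)
    return d["cx"]+f*x*k, d["cy"]+f*y*k
E
python3 - <<'E'
from h import *
import pickle
for n in("top","side"):
    d=ctrl.get_image(n); pickle.dump(d,open(n+".pkl","wb")); cv2.imwrite(f"pics/{n}.png",d["image"][...,::-1])
    print(n,{k:d[k] for k in d if k!="image"})
o=ctrl.get_obs(); print(o)
E
```

```text
pics
top {'fovy': 50.875382774420515, 'cx': 279.85281094161616, 'cy': 204.24024921085748, 'k1': -0.11294528883127028, 'xyz': array([0.43746351, 0.07607   , 1.00099635]), 'attitude': array([ 0.17296683, -0.15762924, -1.50588612])}
side {'fovy': 42.76462929079377, 'cx': 279.45299250879725, 'cy': 202.61911747994523, 'k1': 0.053249106607311726, 'xyz': array([ 0.14174877, -0.70533259,  0.85834147]), 'attitude': array([ 0.85337731, -0.24320872, -0.51232768])}
{'t': 0.1, 'q': array([ 1.12198109e+00,  5.33075515e-02,  1.61416615e+00, -2.22343819e-05,
        1.47600436e+00, -1.19029013e-01]), 'dq': array([ 0.0010282 , -0.00193594, -0.00387736,  0.00040278, -0.00047975,
       -0.00089274]), 'effort': array([-5.85055914e-04, -3.94905639e+01, -3.71361530e+01, -2.08722377e-04,
        3.91929148e-03,  3.05360686e-05]), 'tool_pos': array([0.20217425, 0.59079519, 0.23016995]), 'tool_rot': array([-5.15595958e-01, -3.09847905e+00,  2.85229612e-03]), 'contact_force': array([-1.00719175, -0.4305732 ,  0.27408366]), 'wrist_torque': array([0.01948948, 0.04409656, 0.01068068]), 'grip_force': 0.0, 'opening': 0.08521062524091852}
```

View pics/top.png

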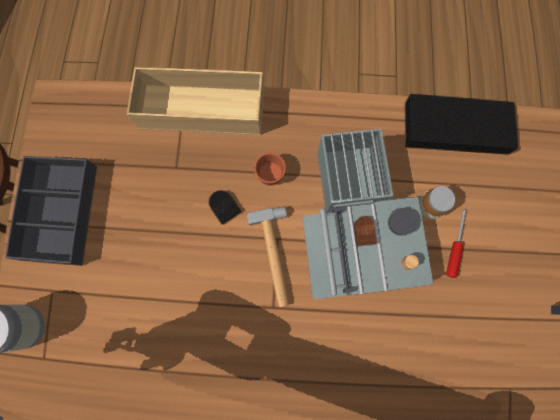

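View pics/side.png

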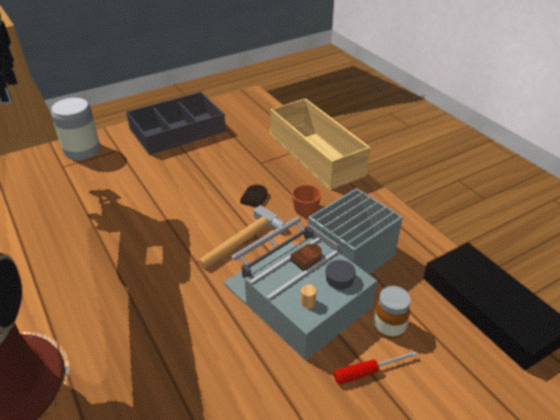

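The top view shows the chute around (365,250), the heel near (366,230), the catch box at (355,165) and the bar at about (330,250). The side view shows the bar raised at (267,240). Next I'll zoom in.

Run:
```python
from h import *
import pickle
d=pickle.load(open("top.pkl","rb")); c=d["image"][185:305,295:445,::-1]
a=cv2.resize(c,None,fx=5,fy=5,interpolation=cv2.INTER_CUBIC); cv2.imwrite("pics/topc.png",a)
```

```text
(no output)
```

View pics/topc.png

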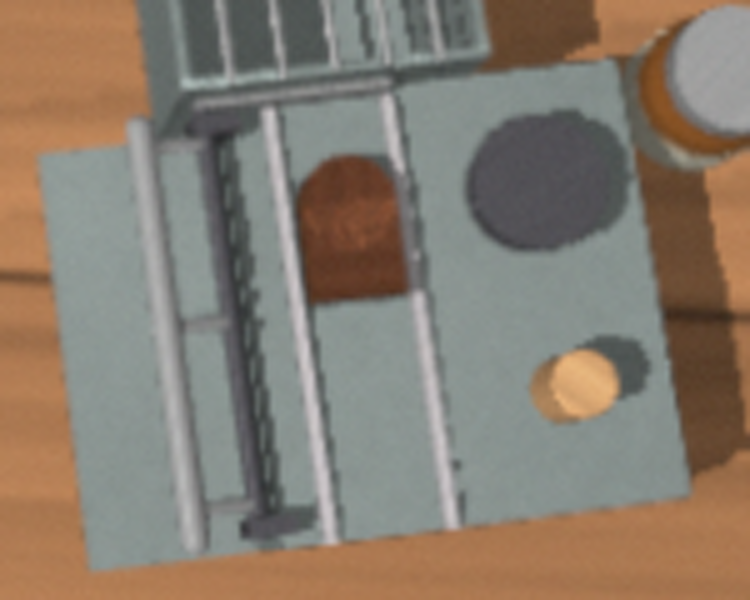

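The crop shows the rails from (268,108) to (333,543) and from (388,95) to (455,527), the bar from (140,120) to (197,550), and the heel's flat end near y=300.

Run:
```python
from h import *
import pickle
d=pickle.load(open("top.pkl","rb"))
P=lambda u,v,z:onz(d,295+(u+.5)/5-.5,185+(v+.5)/5-.5,z)
L0,L1=P(333,543,.086),P(268,108,.086); R0,R1=P(455,527,.086),P(388,95,.086)
C0,C1=P(690,495,.08),P(615,62,.08)
B0,B1=P(197,548,.102),P(140,120,.102)
print(L0,L1,R0,R1,np.linalg.norm(L1-L0),np.linalg.norm(R0-L0))
for a,b in((L0,L1),(R0,R1),(C0,C1),(B0,B1)): print(np.arctan2(*(b-a)[[1,0]]),np.linalg.norm(b-a))
yaw=np.mean([np.arctan2(*(b-a)[[1,0]]) for a,b in((L0,L1),(R0,R1),(C0,C1))])
x=np.array([np.cos(yaw),np.sin(yaw),0]);y=np.array([-x[1],x[0],0])
near=(L0+R0)/2; org=near+x*.190; org2=(L1+R1)/2
print(yaw,near,org,org2,x)
org[2]=0
T=lambda p:np.array([(p-org)@x,(p-org)@y])*1000
for p in(L0,L1,R0,R1,C0,C1,B0,B1,P(305,303,.09),P(408,290,.098),P(348,155,.098),P(345,295,.098)):print(T(p).round(1))
hs=P(540,180,.106),P(585,385,.115)
print([T(p) for p in hs])
np.savez("fr.npz",org=org,yaw=yaw)
```

```text
[ 0.45796576 -0.08626729  0.086     ] [ 0.63845224 -0.05407964  0.086     ] [ 0.46695973 -0.13656984  0.086     ] [ 0.6471024 -0.1052586  0.086    ] 0.18333415799439876 0.051100273094001517
0.17648290802651095 0.18333415799439876
0.17209421587027351 0.18284358126313444
0.17103028996459832 0.18668570249152833
0.17124967555055004 0.1765381188719667
0.1732024712871276 [ 0.46246274 -0.11141856  0.086     ] [ 0.64961995 -0.07867438  0.086     ] [ 0.64277732 -0.07966912  0.086     ] [0.98503791 0.17233778 0.        ]
[-190.1   25.5]
[-6.8 26.2]
[-189.9  -25.5]
[ -7.1 -25.8]
[-189.5 -127.8]
[  -2.9 -128.2]
[-185.3   83.2]
[-8.8 82.8]
[-91.3  23.5]
[-91.8 -18.4]
[-32.8  -2.2]
[-90.7   8. ]
[array([-53.85423277, -78.72246982]), array([-140.30804501,  -80.35033498])]
```

The rails are 51 mm apart, the bar sits at y=83 and the deck edge at -128, all matching the spec. The heel spans x = -91 to -32 mm on the lane centre. Next I'll work out the approach to chute (-125, 42) with the fingers straddling lane and bar.

```bash
cat > go.py <<'E'
import sys
from h import *
def go(x,y,z,roll=0):   # chute mm (z above bench), roll: right finger lower, rad
    F=np.load("fr.npz"); C=R.from_euler('z',float(F["yaw"]))
    p=F["org"]+C.apply([x/1e3,y/1e3,z/1e3])
    o=ctrl.get_obs(); T=R.from_rotvec(o["tool_rot"])
    best=min((C*R.from_euler('x',roll)*R.from_matrix(np.array(m).T) for m in ([[1,0,0],[0,-1,0],[0,0,-1]],[[-1,0,0],[0,1,0],[0,0,-1]])),key=lambda G:(T.inv()*G).magnitude())
    print("off",(T.inv().apply(p-o["tool_pos"])*1e3).round(1),"rot",(T.inv()*best).as_rotvec().round(3),"toolY in chute",C.inv().apply(T.as_matrix()[:,1]).round(2),"chute pos",(C.inv().apply(o["tool_pos"]-F["org"])*1e3).round(1),"F",o["contact_force"].round(1),"open",round(o["opening"]*1e3,1),"t",o["t"],"q6",o["q"][5].round(2))
if __name__=="__main__": go(*map(float,sys.argv[1:]))
E
python3 go.py -125 42 200
```

```text
off [-510.4 -511.9   31. ] rot [-0.002 -0.001 -0.503] toolY in chute [ 0.48  0.88 -0.  ] chute pos [-325.4  736.6  230.2] F [-1.  -0.4  0.3] open 85.2 t 0.1 q6 -0.12
```

```bash
python3 -m handwheel '[{"gripper":-0.65,"offset":[-40,-40,0],"rotation":[0,0,-0.06]},{"gripper":-0.65,"offset":[-80,-80,0],"rotation":[0,0,-0.12]},{"gripper":-0.65,"offset":[-120,-120,0],"rotation":[0,0,-0.18]},{"gripper":-0.65,"offset":[-160,-160,0],"rotation":[0,0,-0.25]},{"gripper":-0.65,"offset":[-200,-200,0],"rotation":[0,0,-0.31]},{"gripper":-0.65,"offset":[-240,-240,0],"rotation":[0,0,-0.37]},{"gripper":-0.65,"offset":[-280,-280,0],"rotation":[0,0,-0.43]},{"gripper":-0.65,"offset":[-320,-320,0],"rotation":[0,0,-0.5]}]'; python3 go.py -125 42 200
```

```text
t: 1.1
tool_pos: [0.4017, 0.1831, 0.231]
tool_rot: [-0.271, 3.13, 0.0]
contact_force: [0.7, 0.4, -0.4]
opening: 0.0706
grip_force: 0.0
off [ -74.2 -258.6   31. ] rot [ 0.     0.    -0.001] toolY in chute [0. 1. 0.] chute pos [-199.   300.6  231. ] F [ 0.7  0.4 -0.4] open 70.6 t 1.1 q6 -1.48
```

```bash
python3 -m handwheel '[{"gripper":-0.65,"offset":[-15,-52,6],"rotation":[0,0,0]},{"gripper":-0.65,"offset":[-30,-104,12],"rotation":[0,0,0]},{"gripper":-0.65,"offset":[-45,-156,18],"rotation":[0,0,0]},{"gripper":-0.65,"offset":[-60,-208,24],"rotation":[0,0,0]},{"gripper":-0.65,"offset":[-74,-259,31],"rotation":[0,0,0]},{"gripper":-0.65,"offset":[-74,-259,31],"rotation":[0,0,0]},{"gripper":-0.65,"offset":[-74,-259,31],"rotation":[0,0,0]},{"gripper":-0.65,"offset":[-74,-259,31],"rotation":[0,0,0]}]'; python3 go.py -125 42 150
python3 - <<'E'
from h import *
import pickle
d=ctrl.get_image("wrist"); pickle.dump(d,open("w.pkl","wb")); cv2.imwrite("pics/w1.png",d["image"][...,::-1])
F=np.load("fr.npz"); C=R.from_euler('z',float(F["yaw"]))
for q in((-190,0,80),(-5,84,108),(-182,84,108),(-91,0,98),(-7,25.5,86),(-7,-25.5,86)): print(q,np.round(proj(d,F["org"]+C.apply(np.array(q)/1e3))))
E
```

```text
t: 2.1
tool_pos: [0.518, -0.0567, 0.2004]
tool_rot: [-0.269, 3.13, 0.0]
contact_force: [-0.6, -0.5, -0.0]
opening: 0.0706
grip_force: 0.0
off [-0.8 -2.3 50.4] rot [ 0.     0.    -0.001] toolY in chute [0. 1. 0.] chute pos [-125.9   44.3  200.4] F [-0.6 -0.5 -0. ] open 70.6 t 2.1 q6 -1.99
(-190, 0, 80) [230. 128.]
(-5, 84, 108) [328. 338.]
(-182, 84, 108) [338. 142.]
(-91, 0, 98) [233. 248.]
(-7, 25.5, 86) [266. 321.]
(-7, -25.5, 86) [214. 321.]
```

View pics/w1.png

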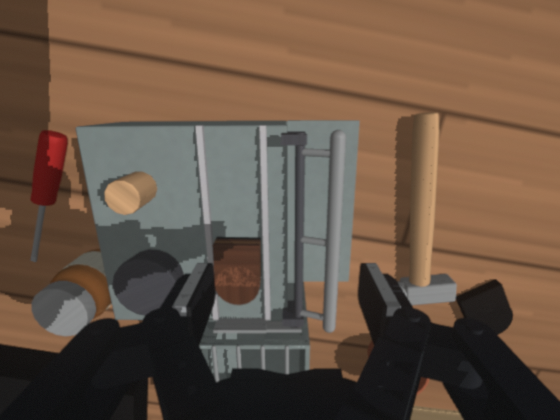

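Wrist view: the heel is at (236,265) in the lane, the bar at (335,230) and the fingers straddle both; it agrees with the predicted pixels to within a few mm. Descending with a slight roll.

```bash
python3 go.py -125 42 112 0.05; python3 -m handwheel '[{"gripper":-0.65,"offset":[0,-2,15],"rotation":[0,0,0]},{"gripper":-0.65,"offset":[0,-2,30],"rotation":[0,0,0]},{"gripper":-0.65,"offset":[0,-2,45],"rotation":[0,0,0]},{"gripper":-0.65,"offset":[0,-2,60],"rotation":[0.02,0,0]},{"gripper":-0.65,"offset":[0,-2,75],"rotation":[0.04,0,0]},{"gripper":-0.65,"offset":[0,-2,85],"rotation":[0.05,0,0]},{"gripper":-0.65,"offset":[0,-2,88],"rotation":[0.05,0,0]},{"gripper":-0.65,"offset":[0,-2,88],"rotation":[0.05,0,0]}]'; python3 go.py -125 42 78 0.05
```

```text
off [-0.8 -2.3 88.5] rot [-0.05   0.    -0.001] toolY in chute [ 0.  1. -0.] chute pos [-125.8   44.3  200.5] F [ 0.8 -0.9  0.2] open 70.1 t 2.15 q6 -1.99
t: 3.15
tool_pos: [0.5189, -0.0598, 0.1125]
tool_rot: [-0.267, 3.125, -0.078]
contact_force: [0.7, -0.2, -0.0]
opening: 0.0704
grip_force: 0.0
off [-0.5  2.6 34.4] rot [-0.1    0.    -0.003] toolY in chute [ 0.    1.   -0.05] chute pos [-125.6   41.1  112.5] F [ 0.7 -0.2 -0. ] open 70.4 t 3.15 q6 -1.96
```

My roll sign was wrong, so I'll correct it and then ease down until contact.

```bash
python3 -m handwheel '[{"gripper":-0.65,"offset":[0,1,0],"rotation":[-0.05,0,0]},{"gripper":-0.65,"offset":[0,2,0],"rotation":[-0.1,0,0]},{"gripper":-0.65,"offset":[0,2,4],"rotation":[-0.1,0,0]},{"gripper":-0.65,"offset":[0,2,8],"rotation":[-0.1,0,0]},{"gripper":-0.65,"offset":[0,2,12],"rotation":[-0.1,0,0]},{"gripper":-0.65,"offset":[0,2,14],"rotation":[-0.1,0,0]},{"gripper":-0.65,"offset":[0,2,14],"rotation":[-0.1,0,0]},{"gripper":-0.65,"offset":[0,2,14],"rotation":[-0.1,0,0]}]'; python3 go.py -125 42 78 0.05
```

```text
t: 4.15
tool_pos: [0.5185, -0.0585, 0.0984]
tool_rot: [0.267, -3.125, -0.078]
contact_force: [0.1, 0.5, 0.6]
opening: 0.0701
grip_force: 0.4
off [-0.7 -1.5 20.4] rot [-0.     0.    -0.003] toolY in chute [0.   1.   0.05] chute pos [-125.7   42.5   98.4] F [0.1 0.5 0.6] open 70.1 t 4.15 q6 -2.04
```

```bash
python3 -m handwheel '[{"gripper":-0.65,"offset":[0,-0.5,1],"rotation":[0,0,0]},{"gripper":-0.65,"offset":[0,-0.5,2],"rotation":[0,0,0]},{"gripper":-0.65,"offset":[0,-0.5,3],"rotation":[0,0,0]},{"gripper":-0.65,"offset":[0,-0.5,4],"rotation":[0,0,0]},{"gripper":-0.65,"offset":[0,-0.5,5],"rotation":[0,0,0]},{"gripper":-0.65,"offset":[0,-0.5,6],"rotation":[0,0,0]},{"gripper":-0.65,"offset":[0,-0.5,6],"rotation":[0,0,0]},{"gripper":-0.65,"offset":[0,-0.5,6],"rotation":[0,0,0]}]'; python3 go.py -125 42 78 0.05
```

```text
t: 5.15
tool_pos: [0.5185, -0.0587, 0.0922]
tool_rot: [0.267, -3.125, -0.078]
contact_force: [-0.0, 0.5, 1.2]
opening: 0.0708
grip_force: 0.7
off [-0.7 -1.  14.2] rot [-0.     0.    -0.003] toolY in chute [0.   1.   0.05] chute pos [-125.7   42.2   92.2] F [-0.   0.5  1.2] open 70.8 t 5.15 q6 -2.04
```

```bash
python3 -m handwheel '[{"gripper":-0.65,"offset":[0,0,2],"rotation":[0,0,0]},{"gripper":-0.65,"offset":[0,0,4],"rotation":[0,0,0]},{"gripper":-0.65,"offset":[0,0,6],"rotation":[0,0,0]},{"gripper":-0.65,"offset":[0,0,8],"rotation":[0,0,0]},{"gripper":-0.65,"offset":[0,0,8],"rotation":[0,0,0]},{"gripper":-0.65,"offset":[0,0,8],"rotation":[0,0,0]},{"gripper":-0.65,"offset":[0,0,8],"rotation":[0,0,0]},{"gripper":-0.65,"offset":[0,0,8],"rotation":[0,0,0]}]'; python3 go.py -125 42 78 0.05;  python3 - <<'E'
from h import *
d=ctrl.get_image("side"); cv2.imwrite("pics/s2.png",cv2.resize(d["image"][150:370,190:440,::-1],None,fx=2.6,fy=2.6,interpolation=cv2.INTER_CUBIC))
E
```

```text
t: 6.15
tool_pos: [0.5184, -0.0583, 0.0843]
tool_rot: [0.267, -3.125, -0.078]
contact_force: [0.3, 1.5, 1.8]
opening: 0.0706
grip_force: 1.1
off [-0.7 -1.   6.2] rot [-0.     0.    -0.003] toolY in chute [0.   1.   0.05] chute pos [-125.7   42.7   84.3] F [0.3 1.5 1.8] open 70.6 t 6.15 q6 -2.04
```

View pics/s2.png

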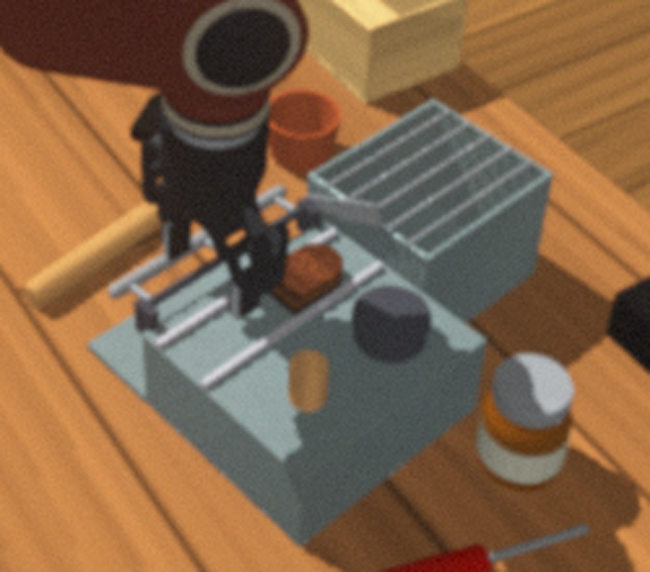

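The gate is visibly raised, with its plate from (300,205) to (382,215), and the right finger is in the lane behind the heel. I'll measure the gate angle from the gate's far end on the plane x=-3.5.

```bash
cat > gate.py <<'E'
from h import *
import pickle
def pt(d,u,v,xp=-3.5):
    F=np.load("fr.npz"); C=R.from_euler('z',float(F["yaw"]))
    c,w=ray(d,u,v); c=C.inv().apply(c-F["org"])*1e3; w=C.inv().apply(w)
    return (c+w*(xp-c[0])/w[0]).round(1)
E
python3 - <<'E'
from gate import *
d=pickle.load(open("side.pkl","rb"))
for u,v in((382,205),(382,220),(372,222),(330,220),(320,195)):
    p=pt(d,190+u/2.6,150+v/2.6); print(u,v,p, np.arctan2(p[2]-92,55-p[1]))
E
```

```text
382 205 [ -3.5 -18.8 139.6] 0.57284267847795
382 220 [ -3.5 -20.3 124.9] 0.4119226707490247
372 222 [ -3.5 -10.5 115.9] 0.3498738091655097
330 220 [-3.5 34.  86.7] -0.24721830103953318
320 195 [ -3.5  46.7 105.2] 1.0094777795403675
```

Opening is about 0.5 rad. Lowering 5.5 mm more gives about 0.65, then I push at moderate speed.

```bash
python3 -m handwheel '[{"gripper":-0.65,"offset":[0,-0.5,2],"rotation":[0,0,0]},{"gripper":-0.65,"offset":[0,-0.5,4],"rotation":[0,0,0]},{"gripper":-0.65,"offset":[0,-0.5,5.5],"rotation":[0,0,0]},{"gripper":-0.65,"offset":[0,-0.5,5.5],"rotation":[0,0,0]},{"gripper":-0.65,"offset":[-3,-0.5,5.5],"rotation":[0,0,0]},{"gripper":-0.65,"offset":[-7,-0.5,5.5],"rotation":[0,0,0]},{"gripper":-0.65,"offset":[-11,-0.5,5.5],"rotation":[0,0,0]},{"gripper":-0.65,"offset":[-15,-0.5,5.5],"rotation":[0,0,0]}]'; python3 go.py -60 42 78.8 0.05
```

```text
t: 7.2
tool_pos: [0.5334, -0.0559, 0.0786]
tool_rot: [0.267, -3.125, -0.078]
contact_force: [-1.4, -0.6, 3.0]
opening: 0.071
grip_force: 1.5
off [-50.6  -0.3  -0.2] rot [ 0.    -0.    -0.003] toolY in chute [0.   1.   0.05] chute pos [-110.6   42.5   78.6] F [-1.4 -0.6  3. ] open 71.0 t 7.2 q6 -2.02
```

Run:
```python
from h import *
d=ctrl.get_image("side"); cv2.imwrite("pics/s3.png",cv2.resize(d["image"][200:300,240:380,::-1],None,fx=5,fy=5,interpolation=cv2.INTER_CUBIC))
```

```text
(no output)
```

View pics/s3.png

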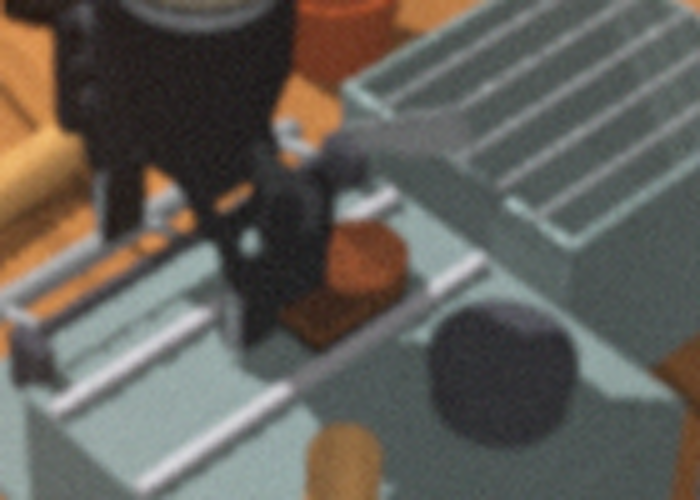

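The gate's plate now runs from (345,140) to (465,130), higher than before, and the finger is at the heel's flat end at (240,340). I'll check the angle.

```bash
python3 - <<'E'
from gate import *
d=pickle.load(open("side.pkl","rb"))
for u,v in((455,110),(470,125),(470,155)):
    p=pt(d,240+u/5,200+v/5); print(p, np.arctan2(p[2]-92,55-p[1]))
E
python3 -m handwheel '[{"gripper":-0.65,"offset":[-4,0,0],"rotation":[0,0,0]},{"gripper":-0.65,"offset":[-9,0,0],"rotation":[0,0,0]},{"gripper":-0.65,"offset":[-14,0,0],"rotation":[0,0,0]},{"gripper":-0.65,"offset":[-19,0,0],"rotation":[0,0,0]},{"gripper":-0.65,"offset":[-24,0,0],"rotation":[0,0,0]},{"gripper":-0.65,"offset":[-28,0,0],"rotation":[0,0,0]},{"gripper":-0.65,"offset":[-30,0,0],"rotation":[0,0,0]},{"gripper":-0.65,"offset":[-30,0,0],"rotation":[0,0,0]}]'; python3 go.py -60 42 78.8 0.05
```

```text
[ -3.5  -1.9 146.3] 0.7620211277704532
[ -3.5 -10.4 144.1] 0.6726864064516874
[ -3.5 -11.8 128.9] 0.5046802833201769
t: 8.25
tool_pos: [0.5632, -0.0509, 0.0788]
tool_rot: [0.267, -3.126, -0.078]
contact_force: [-0.8, -0.2, 2.7]
opening: 0.0705
grip_force: 1.5
off [-20.4  -0.2   0. ] rot [-0.     0.001 -0.003] toolY in chute [0.   1.   0.05] chute pos [-80.4  42.3  78.8] F [-0.8 -0.2  2.7] open 70.5 t 8.25 q6 -2.0
```

Opening is about 0.63 rad. I'll press 1 mm more for margin and push under the gate.

```bash
python3 -m handwheel '[{"gripper":-0.65,"offset":[0,0,1],"rotation":[0,0,0]},{"gripper":-0.65,"offset":[-5,0,1],"rotation":[0,0,0]},{"gripper":-0.65,"offset":[-11,0,1],"rotation":[0,0,0]},{"gripper":-0.65,"offset":[-17,0,1],"rotation":[0,0,0]},{"gripper":-0.65,"offset":[-23,0,1],"rotation":[0,0,0]},{"gripper":-0.65,"offset":[-28,0,1],"rotation":[0,0,0]},{"gripper":-0.65,"offset":[-32,0,1],"rotation":[0,0,0]},{"gripper":-0.65,"offset":[-32,0,1],"rotation":[0,0,0]}]'; python3 go.py -26 42 78 0.05
python3 - <<'E'
from h import *
d=ctrl.get_image("side"); cv2.imwrite("pics/s4.png",cv2.resize(d["image"][190:290,240:380,::-1],None,fx=5,fy=5,interpolation=cv2.INTER_CUBIC))
E
```

```text
t: 9.25
tool_pos: [0.595, -0.0453, 0.0779]
tool_rot: [0.267, -3.126, -0.078]
contact_force: [0.2, 0.4, 3.5]
opening: 0.0704
grip_force: 1.6
off [-22.   -0.2  -0.1] rot [-0.     0.001 -0.003] toolY in chute [0.   1.   0.05] chute pos [-48.   42.3  77.9] F [0.2 0.4 3.5] open 70.4 t 9.25 q6 -1.98
```

View pics/s4.png

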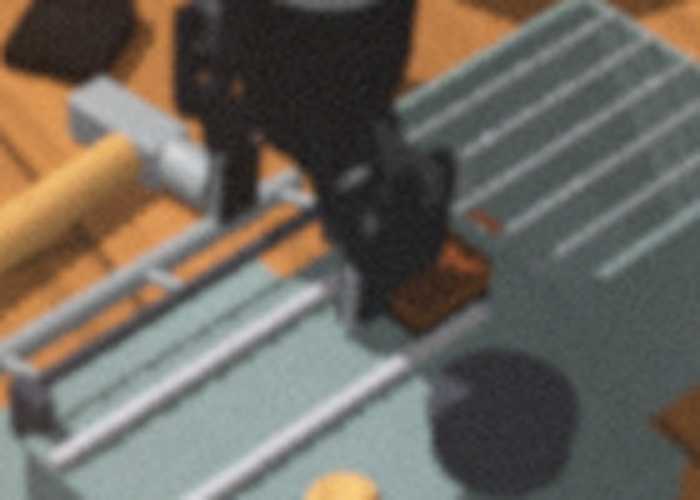

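The heel is entering the mouth, with its round end visible through the grille at (483,220). Pushing on 20 mm.

```bash
python3 -m handwheel '[{"gripper":-0.65,"offset":[-4,0,0],"rotation":[0,0,0]},{"gripper":-0.65,"offset":[-8,0,0],"rotation":[0,0,0]},{"gripper":-0.65,"offset":[-12,0,0],"rotation":[0,0,0]},{"gripper":-0.65,"offset":[-16,0,0],"rotation":[0,0,0]},{"gripper":-0.65,"offset":[-19,0,0],"rotation":[0,0,0]},{"gripper":-0.65,"offset":[-22,0,0],"rotation":[0,0,0]},{"gripper":-0.65,"offset":[-22,0,0],"rotation":[0,0,0]},{"gripper":-0.65,"offset":[-22,0,0],"rotation":[0,0,0]}]'; python3 go.py -26 42 78 0.05
python3 - <<'E'
from h import *
d=ctrl.get_image("side"); a=cv2.resize(d["image"][190:290,240:380,::-1],None,fx=3.5,fy=3.5,interpolation=cv2.INTER_CUBIC)
d=ctrl.get_image("top"); b=cv2.resize(d["image"][120:260,310:410,::-1],None,fx=2.5,fy=2.5,interpolation=cv2.INTER_CUBIC)
cv2.imwrite("pics/s5.png",np.hstack([a,b]))
E
```

```text
t: 10.3
tool_pos: [0.6165, -0.0416, 0.0779]
tool_rot: [0.266, -3.126, -0.078]
contact_force: [-0.1, 0.2, 2.0]
opening: 0.0709
grip_force: 1.6
off [-0.3 -0.2 -0.1] rot [-0.     0.001 -0.003] toolY in chute [0.   1.   0.05] chute pos [-26.3  42.2  77.9] F [-0.1  0.2  2. ] open 70.9 t 10.3 q6 -1.97
```

View pics/s5.png

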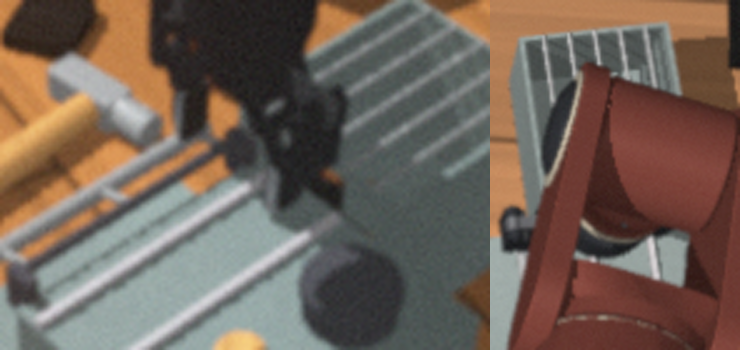

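A corner of the heel still shows at (330,185), so it is tipping over the lip. I'll ease back 20 mm with the bar still held, then look for brown in the lane and mouth.

```bash
python3 -m handwheel '[{"gripper":-0.65,"offset":[-3,0,0],"rotation":[0,0,0]},{"gripper":-0.65,"offset":[-3,0,0],"rotation":[0,0,0]},{"gripper":-0.65,"offset":[4,0,0],"rotation":[0,0,0]},{"gripper":-0.65,"offset":[11,0,0],"rotation":[0,0,0]},{"gripper":-0.65,"offset":[18,0,0],"rotation":[0,0,0]},{"gripper":-0.65,"offset":[25,0,0],"rotation":[0,0,0]},{"gripper":-0.65,"offset":[32,0,0],"rotation":[0,0,0]},{"gripper":-0.65,"offset":[32,0,0],"rotation":[0,0,0]}]'; python3 go.py -26 42 78 0.05
python3 - <<'E'
from h import *
d=ctrl.get_image("side"); a=cv2.resize(d["image"][190:290,240:380,::-1],None,fx=5,fy=5,interpolation=cv2.INTER_CUBIC)
cv2.imwrite("pics/s6.png",a)
E
```

```text
t: 11.4
tool_pos: [0.5833, -0.0473, 0.0774]
tool_rot: [0.267, -3.123, -0.078]
contact_force: [-1.3, -0.3, 3.0]
opening: 0.0708
grip_force: 1.7
off [-33.9  -0.2  -0.7] rot [ 0.    -0.002 -0.003] toolY in chute [0.   1.   0.05] chute pos [-59.9  42.3  77.4] F [-1.3 -0.3  3. ] open 70.8 t 11.4 q6 -1.99
```

View pics/s6.png

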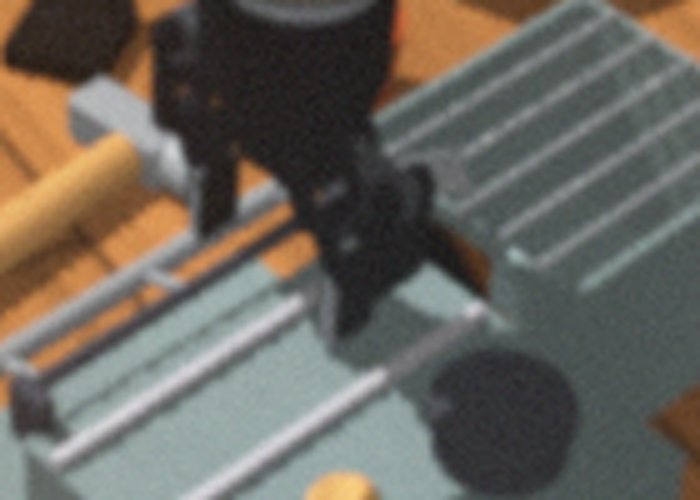

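Brown shows in the mouth near (470,260). Numeric check of where it lies, and whether it moves with time.

```bash
cat > br.py <<'E'
from gate import *
d=ctrl.get_image("side"); im=d["image"]; h=cv2.cvtColor(im,cv2.COLOR_RGB2HSV)
m=((h[...,0]<12)&(h[...,1]>110)&(h[...,2]>25)).astype(np.uint8); m[:,:318]=0;m[:228]=0;m[252:]=0;m[:,345:]=0
n,l,s,c=cv2.connectedComponentsWithStats(m)
for i in range(1,n):
  if s[i,4]>4: 
    x,y,w,hh,a=s[i]; print(s[i],c[i].round(1),"x0",pt(d,*c[i],0),"topright",pt(d,x+w,y+hh/2,0),"bottom",pt(d,x+w/2,y+hh,0),pt(d,x+w/2,y,0))
F=np.load("fr.npz"); C=R.from_euler('z',float(F["yaw"]))
for q in((0,23,80),(0,-23,80),(0,-23,106),(0,23,106)): print(q,np.round(proj(d,F["org"]+C.apply(np.array(q)/1e3)),1))
E
python3 br.py
python3 - <<'E'
from h import *
im=ctrl.get_image("side")["image"]
for r in range(232,254,2): print(r,[tuple(int(k) for k in im[r,c]) for c in range(322,344,3)])
E
```

```text
[331 238   4   7   9] [332.8 240.9] x0 [ 0.  -8.  96.5] topright [  0.  -14.   99.2] bottom [ 0.  -9.6 86. ] [  0.   -7.9 104.6]
(0, 23, 80) [321.6 238.9]
(0, -23, 80) [337.5 250.6]
(0, -23, 106) [338.4 241.4]
(0, 23, 106) [322.3 229.7]
232 [(51, 48, 53), (43, 44, 46), (82, 89, 88), (103, 109, 108), (84, 90, 88), (77, 87, 86), (77, 87, 83), (86, 97, 96)]
234 [(39, 41, 43), (39, 40, 42), (65, 68, 66), (82, 89, 87), (87, 97, 97), (84, 94, 93), (82, 91, 93), (133, 136, 138)]
236 [(32, 31, 31), (32, 31, 32), (42, 36, 34), (72, 69, 61), (81, 87, 83), (77, 91, 89), (121, 123, 127), (99, 104, 103)]
238 [(33, 31, 35), (35, 29, 32), (32, 31, 29), (64, 44, 36), (83, 76, 68), (78, 86, 84), (90, 99, 97), (87, 96, 95)]
240 [(34, 31, 31), (32, 33, 34), (30, 28, 28), (41, 29, 27), (83, 54, 35), (72, 72, 66), (83, 93, 90), (142, 162, 161)]
242 [(34, 33, 37), (75, 80, 80), (31, 28, 30), (33, 28, 24), (75, 49, 34), (77, 54, 46), (87, 98, 95), (121, 135, 133)]
244 [(58, 63, 64), (140, 151, 154), (86, 94, 92), (33, 30, 27), (64, 47, 38), (88, 65, 51), (86, 97, 94), (77, 86, 83)]
246 [(127, 144, 140), (149, 167, 164), (144, 159, 158), (83, 91, 91), (44, 39, 34), (81, 68, 57), (91, 100, 101), (79, 89, 87)]
248 [(146, 163, 161), (149, 167, 166), (152, 169, 169), (144, 161, 157), (70, 77, 77), (79, 71, 61), (91, 101, 99), (80, 93, 91)]
250 [(131, 147, 144), (147, 162, 163), (150, 168, 166), (148, 167, 163), (163, 172, 171), (93, 93, 95), (94, 101, 102), (84, 91, 94)]
252 [(86, 94, 93), (109, 121, 121), (136, 152, 153), (143, 156, 154), (191, 193, 195), (126, 131, 134), (102, 107, 102), (86, 95, 94)]
```

```bash
python3 -m handwheel '[{"gripper":-0.65,"offset":[10,0,0],"rotation":[0,0,0]},{"gripper":-0.65,"offset":[20,0,0],"rotation":[0,0,0]},{"gripper":-0.65,"offset":[30,0,0],"rotation":[0,0,0]},{"gripper":-0.65,"offset":[40,0,0],"rotation":[0,0,0]},{"gripper":-0.65,"offset":[50,0,0],"rotation":[0,0,0]},{"gripper":-0.65,"offset":[60,0,0],"rotation":[0,0,0]},{"gripper":-0.65,"offset":[60,0,0],"rotation":[0,0,0]},{"gripper":-0.65,"offset":[60,0,0],"rotation":[0,0,0]}]'; python3 br.py;  python3 - <<'E'
from gate import *
d=ctrl.get_image("side")
for x in (0,10,20,40,60,80): print(pt(d,333,241,x),pt(d,337,244,x))
I=lambda im:cv2.resize(im[...,::-1],(390,300),interpolation=cv2.INTER_CUBIC)
a=I(d["image"][205:265,290:368]); t=ctrl.get_image("top")["image"]; w=ctrl.get_image("wrist")["image"]
b=I(t[120:220,305:435]); c=cv2.resize(w[...,::-1],(390,292)); c=np.vstack([c,np.zeros((8,390,3),np.uint8)])
e=I(d["image"][170:290,230:386])
cv2.imwrite("pics/s7.png",np.vstack([np.hstack([a,b]),np.hstack([c,e])]))
E
```

```text
t: 12.55
tool_pos: [0.5244, -0.0573, 0.0772]
tool_rot: [0.267, -3.123, -0.078]
contact_force: [-1.5, -1.8, 2.4]
opening: 0.0703
grip_force: 1.7
(0, 23, 80) [321.6 238.9]
(0, -23, 80) [337.5 250.6]
(0, -23, 106) [338.4 241.4]
(0, 23, 106) [322.3 229.7]
[ 0.  -8.6 96.7] [  0.  -19.9  96.4]
[10.  -0.  84.2] [ 10.  -11.5  83.9]
[20.   8.5 71.6] [20.  -3.1 71.4]
[40.  25.7 46.6] [40.  13.6 46.3]
[60.  42.8 21.6] [60.  30.4 21.3]
[80.  59.9 -3.5] [80.  47.1 -3.8]
```

View pics/s7.png

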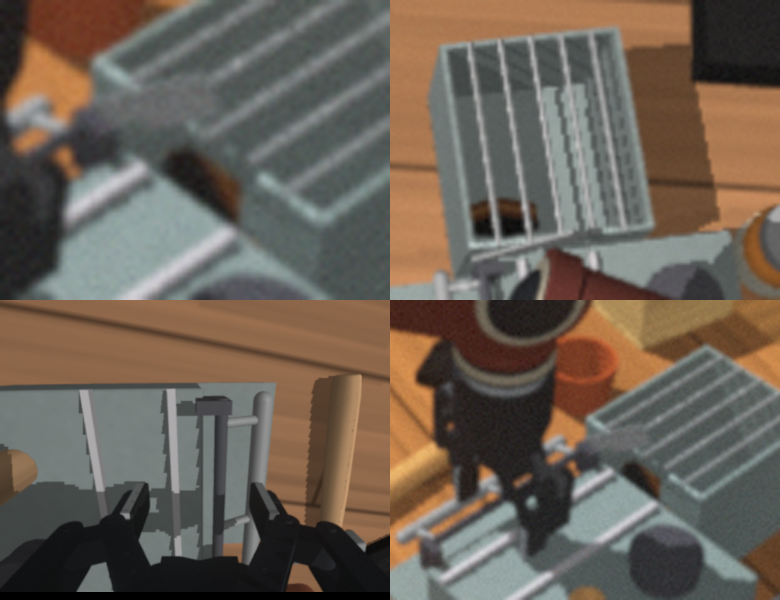

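The heel is in the box, just past the lip at (505,215) in the top panel, apparently standing on end. The lane and mouth deck are clear. I'll check its height with the two views.

Run:
```python
from h import *
F=np.load("fr.npz"); C=R.from_euler('z',float(F["yaw"]))
d=ctrl.get_image("top")
for u,v in((473,203),(535,203),(473,235),(535,235)):
  for z in (.02,.06,.08): print((u,v),z,(C.inv().apply(onz(d,305+(u-390)/3,120+v/3,z)-F["org"])*1e3).round(0))
d=ctrl.get_image("side")
# topmost brown pixel in mouth: panel (180,150)->(240,185)
for u,v in((180,152),(240,180),(235,215)):
  for z in (.04,.06,.08): print("side",(u,v),z,(C.inv().apply(onz(d,290+u/5,205+v/5,z)-F["org"])*1e3).round(0))
```

```text
(473, 203) 0.02 [53. 44. 20.]
(473, 203) 0.06 [43. 50. 60.]
(473, 203) 0.08 [39. 52. 80.]
(535, 203) 0.02 [48. -4. 20.]
(535, 203) 0.06 [38.  4. 60.]
(535, 203) 0.08 [34.  8. 80.]
(473, 235) 0.02 [28. 47. 20.]
(473, 235) 0.06 [20. 53. 60.]
(473, 235) 0.08 [15. 56. 80.]
(535, 235) 0.02 [23. -0. 20.]
(535, 235) 0.06 [14.  8. 60.]
(535, 235) 0.08 [10. 12. 80.]
side (180, 152) 0.04 [46. 53. 40.]
side (180, 152) 0.06 [30. 39. 60.]
side (180, 152) 0.08 [14. 24. 80.]
side (240, 180) 0.04 [54. 23. 40.]
side (240, 180) 0.06 [37.  9. 60.]
side (240, 180) 0.08 [21. -4. 80.]
side (235, 215) 0.04 [36.  9. 40.]
side (235, 215) 0.06 [20. -4. 60.]
side (235, 215) 0.08 [  5. -17.  80.]
```

Both views agree: the heel stands in the box at x≈15–40, with its top around z≈60, below the deck and clear of the lip. Lifting the hand away.

```bash
python3 -m handwheel '[{"gripper":-0.65,"offset":[0,0,-6],"rotation":[0,0,0]},{"gripper":-0.65,"offset":[0,0,-13],"rotation":[0,0,0]},{"gripper":-0.65,"offset":[0,0,-21],"rotation":[0,0,0]},{"gripper":-0.65,"offset":[0,0,-31],"rotation":[0,0,0]},{"gripper":-0.65,"offset":[0,0,-60],"rotation":[0,0,0]},{"gripper":-0.65,"offset":[0,0,-100],"rotation":[0,0,0]},{"gripper":-0.65,"offset":[0,0,-140],"rotation":[0,0,0]},{"gripper":-0.65,"offset":[0,0,-160],"rotation":[0,0,0]}]'; python3 -m handwheel '[{"gripper":-0.65,"offset":[30,30,0],"rotation":[0,0,0]},{"gripper":-0.65,"offset":[60,60,0],"rotation":[0,0,0]},{"gripper":-0.65,"offset":[80,100,0],"rotation":[0,0,0]},{"gripper":-0.65,"offset":[80,150,0],"rotation":[0,0,0]},{"gripper":-0.65,"offset":[80,200,0],"rotation":[0,0,0]},{"gripper":-0.65,"offset":[80,200,0],"rotation":[0,0,0]},{"gripper":-0.65,"offset":[80,200,0],"rotation":[0,0,0]},{"gripper":-0.65,"offset":[80,200,0],"rotation":[0,0,0]}]'
python3 - <<'E'
from gate import *
d=ctrl.get_image("side"); o=pickle.load(open("side.pkl","rb"))
t=ctrl.get_image("top"); ot=pickle.load(open("top.pkl","rb"))
for n,a,b,(r0,r1,c0,c1) in(("side",d,o,(180,350,200,430)),("top",t,ot,(60,310,200,480))):
    df=(cv2.absdiff(cv2.GaussianBlur(a["image"],(5,5),0),cv2.GaussianBlur(b["image"],(5,5),0)).max(2)>35).astype(np.uint8)[r0:r1,c0:c1]
    k,l,s,c=cv2.connectedComponentsWithStats(df)
    print(n,[(s[i]+[c0,r0,0,0,0]).tolist() for i in range(1,k) if s[i,4]>8])
E
```

```text
t: 13.85
tool_pos: [0.5276, -0.0655, 0.2407]
tool_rot: [0.267, -3.129, -0.076]
contact_force: [-0.7, 1.5, -0.2]
opening: 0.0708
grip_force: 0.0
t: 14.85
tool_pos: [0.4141, 0.1172, 0.247]
tool_rot: [0.264, -3.124, -0.078]
contact_force: [0.1, -0.3, 0.1]
opening: 0.0701
grip_force: 0.0
side [[238, 243, 17, 11, 61], [290, 243, 36, 28, 680], [256, 260, 28, 16, 163], [263, 264, 43, 34, 692], [327, 267, 13, 13, 67], [270, 274, 84, 60, 2131], [367, 339, 26, 11, 163], [281, 345, 14, 5, 45]]
top [[342, 187, 7, 11, 71], [333, 188, 6, 10, 51], [353, 215, 27, 32, 686], [349, 219, 124, 91, 6526], [327, 263, 18, 27, 217], [200, 275, 118, 35, 2710]]
```

Nothing differs from the first pictures in the gate and bar areas except the hand's shadow on the bench and deck, so the flap is shut again. The only change in the box is the heel. Handing in.

```bash
python3 -c "
from station import ctrl
print(ctrl.finish_job())"
```

```text
the job is handed in; nothing more can be done
None
```

The worn heel is in the catch box (standing on end, clear of the lip), the flap is shut again judging by image comparison with the start, and the hand is clear of the chute; I handed the job in at about 15 s.

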